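# Turn the microscope stage insert over against the bench upstand

### The arm

A 6-joint arm with a two-finger parallel gripper is mounted at the origin on the work surface. World frame = base frame: x ahead of the robot, y to its left, z up, the work surface at z = 0. Lengths are in m, angles in rad, forces in N, time in s.
With the tool pointing down it reaches from about 0.425 to 0.95 m from the base axis. Payload 14.7 kg.
Tool frame: the origin (TCP) lies between the finger pads; the fingertips stand 17 mm ahead of it and the grasp point (between the pads) lies 2 mm behind it (manip.tip_reach is the distance from the TCP to the fingertips, in m); z points along the fingers, y is the line along which they close (so a half turn about z gives the same grasp; the last joint's range is limited). The gripper opens to 85 mm and grips with 20 to 120 N. Pads are 22 mm wide; open, the fingers measure 114 mm over their backs; the gripper's body (76 mm by 85 mm) begins 54 mm behind the grasp point. The pads swing forward as they close: fully open they stand 13 mm farther back than shut.
Start: joints at [1.209, 0.48, 1.596, -0, 1.065, -0.047], TCP at [0.201, 0.618, 0.248] pointing down, gripper open.
Joint ranges: [-2.75, 2.75], [-0.82, 2.05], [0.23, 2.67], [-1.56, 4.7], [0.09, 2.69], [-2.92, 2.92]. Speed limits (rad/s): [1.89, 1.89, 2.39, 3.01, 3.01, 3.01].

### API

Orientations are given as a unit quaternion [w, x, y, z].
In Python, from plant import manip gives the robot as it stands.
- The arm moves only by the shell command python3 -m jog 'ROWS' [FORCE]. ROWS is JSON, one flat list of numbers, 7 for each row, row after row: the shift along the tool's x, y, z in m, then the turn, a rotation vector about the tool's x, y, z in rad, then the opening, from 0 (shut) to 1 (fully open). In form: [dx, dy, dz, ax, ay, az, fingers, dx, dy, dz, ax, ay, az, fingers, ...]. A call has 1 to 12 rows; each row shifts and turns the commanded pose from where the row before left it, along the tool's axes as they then stand; what a row does not reach is not made up. A row lasts 1/8 s, in which the tool goes at most 62.5 mm and 10.7 degrees, less where a joint would pass 70% of its speed; a pose out of reach is approached as far as the arm can. A call with a gripper value outside its range is refused whole. The fingers move at their own pace and stop on an object; FORCE is the grip in N (left out, the last holds). Time passes only in rows, so rows that do not move let the fingers close. It gives the time, the measured TCP pose, the force, the opening and the grip force at its end, in the units of the state.
- manip.get_obs(): the state, without advancing time (a new reading comes with each control period).
- manip.get_image(name): name is "scene" or "top" or "wrist"; returns the picture (384x512x3 uint8, red, green, blue); there is no depth.
- manip.camera_info(name): a dict with "K" (3x3 intrinsics, pixels), "world_to_cam" (4x4, takes a point from world to camera coordinates); the wrist camera has in their place "mount" (4x4, takes a point from camera to tool coordinates, whose origin is the TCP and whose axes are the flange's). Camera axes: x right, y down, z forward; pixel columns grow to the right and rows downward; lengths in m; the calibration is good to about 2 mm. A picture is of the moment at which its call begins: read the wrist's pose just before it. camera_info takes no time and is no camera call.
- manip.hand_in(): hands the job in; it is judged then, once.
Trained networks look in the newest picture that a camera, given by its name, has taken for a name from the list of things; names that differ only in an ending like _2 or _b are one class to them, and where a whole thing is asked for, a point or a joint stands for the part that bears it (a point fixed in the world has none). Each returns a list of dicts, best first, with "conf" (0 to 1); they miss things now and then, are a little off and sometimes report something else, mostly with a low value. They report only what shows in the picture. A call takes as long as a camera call.
- manip.spot_in(camera, name): "uv" ([column, row] in pixels, amid what is visible of it).
The state is a dict: "time_s": time; "q": joint angles; "qvel": joint speeds; "effort": joint torques, N m; "position": TCP position; "tool_rot": TCP orientation; "contact_force": force on the tool from outside, world axes, zero at the start; "ft_torque": the same for the moment, N m; "opening": opening from 0.0 (shut) to 1.0 (fully open); "finger_force": force on a finger pad.
Only numpy, scipy, OpenCV 4.12 (cv2) and the standard library are available. Lean on these libraries where they do the work, as an engineer would, in place of code of your own. Each camera call takes 0.05 s, during which the arm holds its last target. There are 200 camera calls.

### The job

The flat aluminium microscope stage insert lies with its plain back up. Without gripping or lifting it, push it gently with the fingertips against the low upstand until it tips up and stands leaning there, and then push its top back over, so that it ends lying flat on the bench in front of the upstand with the slide-recess side up. Leave everything else where it is.

Things in the scene. Friction and masses are not known exactly. Their poses are not given: they have to be found in the camera images.
- insert: microscope stage insert: plain aluminium plate 90 x 64 x 8 mm, 90 to 165 g, a dark 21 mm round opening on both sides. Origin: centre of the plate. x along its length, y along its width, z out of its plain back (up at the start); the other side has a grey slide recess. Starts flat, 90 to 130 mm (centre to the top edge of the face, level) in front of the upstand, +x end towards it, within 0.25 rad of square.
- upstand: fixed slippery white plastic rail on the bench, 200 mm long, 52 mm high. Origin: bench level, mid-length, straight below the top edge of its face. The face is a hollow slope looking along its -x, where the insert lies; y along its length, z up. Flat top is x = 0 to 12 mm; behind it two flanges 7 mm high at its ends reach x = 42 mm. Friction about 0.15 on it; bench to insert 0.5 to 0.7.
- upstand_foot (a point): mid-length of the line where the face rises from the bench, 24 mm in front of its top edge. From here the face climbs at 50 degrees to 14 mm up, at 65 to 28 mm, at 76 to the top at 52 mm. The end of a flat part pushed in here rides up the face.
- upstand_top (a point): top edge of the face, mid-length, 52 mm up. With its near end pushed up to the foot, the insert stays leaning on this edge by itself, 60 to 65 degrees steep, its upper end some 28 mm above this edge and 10 mm behind it. Pushed from behind to past vertical, it falls over to the front.
- insert_far_left (a point): a corner of the insert at half thickness, +45 mm along its own x and +32 mm along its own y from its centre
- insert_far_right (a point): a corner of the insert at half thickness, +45 mm along its own x and -32 mm along its own y from its centre
- insert_near_left (a point): a corner of the insert at half thickness, -45 mm along its own x and +32 mm along its own y from its centre
- insert_near_right (a point): a corner of the insert at half thickness, -45 mm along its own x and -32 mm along its own y from its centre
- petri_dish: clear open petri dish, 84 mm across, 15 mm high, beside the upstand; a bystander, origin at the centre of its underside
- oil_bottle: small amber glass bottle with black cap, 28 mm across, 62 mm high, behind the upstand; a bystander, origin at the centre of its underside
- slide_box: closed grey-and-white slide box, 87 x 77 x 32 mm, beside the upstand; a bystander, origin at the centre of its underside
- objective_jar: black screw jar for a microscope objective, 35 mm across, 50 mm high, behind the upstand; a bystander, origin at the centre of its underside
- marker: white marker pen with black cap lying flat, 135 mm long, 13 mm high; a bystander, origin at the centre of its underside (near its middle)
- tube_rack: black rack of capped blood tubes, 70 x 160 mm, 103 mm high, off to the left; a bystander, origin at the centre of its underside
- tally_counter: flat grey cell counter with five keys, 75 x 120 mm, 36 mm high, off to the right; a bystander, origin at the centre of its underside

How it is judged:
On the way:
1. the insert stands tipped up, leaning against the upstand (angle between insert's own z axis and vertical between 0.9 and 1.65 rad and x of insert in the frame of upstand between -0.06 and 0.02 m and y of insert in the frame of upstand between -0.1 and 0.1 m and contact force between insert and upstand above 0.02 N), for 0.2 s.
At the end, for the whole second after the job is handed in: The insert lies flat on the bench (within about 5 degrees, centre lower than 9 mm), recess side up and at rest, its centre 30 to 200 mm in front of the top edge of the upstand's face and within 130 mm of its middle along its length (angle between insert's own z axis and vertical above 3.05 rad and height (world z) of insert below 0.009 m and x of insert in the frame of upstand between -0.2 and -0.03 m and y of insert in the frame of upstand between -0.13 and 0.13 m and linear speed of insert below 0.01 m/s and angular speed of insert below 0.1 rad/s); the robot touches nothing.
It fails at once if the insert is lifted clear of the bench (all four corners higher than 30 mm) (height (world z) of each of insert_far_left, insert_far_right, insert_near_left, insert_near_right above 0.03 m).
It fails at once if the insert is pressed or squeezed harder than 35 N by the fingers (contact force between the fingers and insert above 35 N).
It fails at once if another thing is moved more than 15 mm (distance of any of petri_dish, oil_bottle, slide_box, objective_jar, marker, tube_rack, tally_counter from where it was at the start of the episode above 0.015 m).
It also fails if it takes over 51 s, if anything falls off the work surface, if the arm or the gripper's body presses on something with over 40 N, if the wrist force passes 120 N, or if a joint passes its speed limit or range.

## Working session

There is one attempt and no reset: what is moved stays moved. The work goes in short steps, Python scripts to look and compute and a shell command to move; the robot and the scene stay as the last step left them, time stands still between calls to the robot, and variables do not carry over. Pictures are saved under pics/ and viewed, at most 10 in all, crops included, and the job is handed in when it is done.

```bash
mkdir -p pics
python3 - <<'E'
from plant import manip
import cv2,numpy as np
ims=[]
o=manip.get_obs();print({k:np.round(v,3).tolist() for k,v in o.items()})
for c in ['scene','top']:
    im=manip.get_image(c);ims.append(im)
    ci=manip.camera_info(c);K=np.array(ci['K']);T=np.array(ci['world_to_cam'])
    R,t=T[:3,:3],T[:3,3];C=-R.T@t;print(c,'cam',C.round(3))
    for n in ['insert','upstand','upstand_foot','upstand_top','insert_far_left','insert_far_right','insert_near_left','insert_near_right','petri_dish','oil_bottle','slide_box','objective_jar','marker','tube_rack','tally_counter']:
        r=manip.spot_in(c,n)
        if r:
            uv=r[0]['uv'];d=R.T@np.linalg.inv(K)@[uv[0],uv[1],1]
            z={'insert':.008,'upstand_top':.052,'upstand':.04}.get(n,.004)
            print(n,np.round(uv),round(r[0]['conf'],2),(C+d*(z-C[2])/d[2]).round(3))
    cv2.imwrite(f'pics/{c}.png',im[:,:,::-1])
print(manip.camera_info('wrist'))
E
```

```text
{'time_s': 0.0, 'q': [1.209, 0.481, 1.597, 0.0, 1.065, -0.047], 'qvel': [-0.0, 0.002, -0.0, 0.0, 0.0, 0.001], 'effort': [-0.003, -95.061, -43.019, -0.0, 0.012, 0.0], 'position': [0.201, 0.618, 0.248], 'tool_rot': [-0.0, 0.157, 0.988, -0.001], 'contact_force': [0.308, 0.995, 0.072], 'ft_torque': [0.011, -0.037, 0.0], 'finger_force': 0.0, 'opening': 0.998}
scene cam [1.815 0.439 1.002]
insert [268. 188.] 0.78 [0.552 0.016 0.008]
upstand [252. 201.] 0.65 [0.683 0.006 0.04 ]
upstand_foot [253. 203.] 0.82 [ 0.65  -0.002  0.004]
upstand_top [315. 184.] 0.64 [0.521 0.179 0.052]
insert_far_left [264. 187.] 0.84 [0.549 0.    0.004]
insert_far_right [264. 188.] 0.55 [0.552 0.003 0.004]
insert_near_left [266. 185.] 0.71 [0.533 0.004 0.004]
insert_near_right [262. 185.] 0.68 [ 0.541 -0.01   0.004]
petri_dish [212. 182.] 0.68 [ 0.591 -0.189  0.004]
oil_bottle [267. 185.] 0.58 [0.531 0.007 0.004]
slide_box [212. 181.] 0.61 [ 0.589 -0.19   0.004]
objective_jar [266. 218.] 0.55 [0.706 0.067 0.004]
tally_counter [136. 153.] 0.56 [ 0.532 -0.552  0.004]
top cam [ 0.498 -0.01   1.28 ]
insert [253. 219.]
[... 451 characters left out ...]
11. 213.] 0.43 [ 0.556 -0.543  0.004]
slide_box [304. 197.] 0.59 [ 0.618 -0.178  0.004]
tube_rack [ 90. 223.] 0.82 [0.543 0.564 0.004]
tally_counter [412. 215.] 0.97 [ 0.548 -0.547  0.004]
{'K': array([[266.13024282,   0.        , 256.99921085],
       [  0.        , 266.13024282, 191.24617343],
       [  0.        ,   0.        ,   1.        ]]), 'mount': array([[ 1.16706394e-03, -9.54741891e-01, -2.97433287e-01,
         7.54513462e-02],
       [ 9.99999178e-01,  9.56316317e-04,  8.54066257e-04,
         2.24960241e-04],
       [-5.30972528e-04, -2.97434039e-01,  9.54742222e-01,
        -1.25990711e-01],
       [ 0.00000000e+00,  0.00000000e+00,  0.00000000e+00,
         1.00000000e+00]])}
```

View pics/top.png

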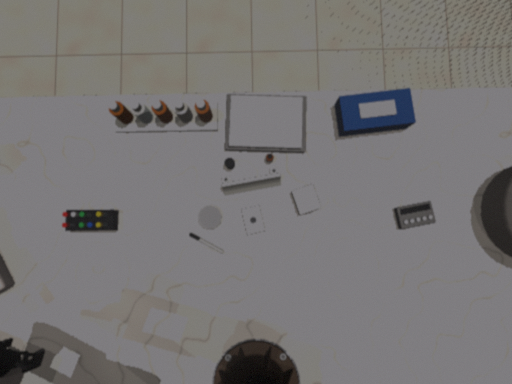

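View pics/scene.png

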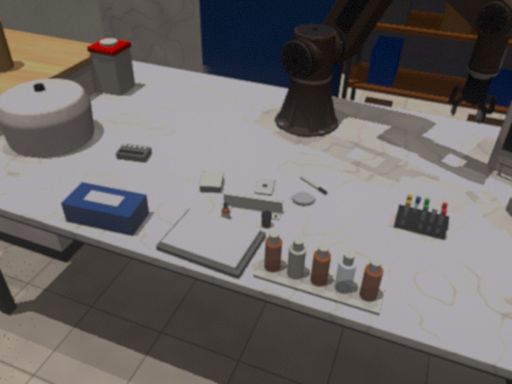

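The top view shows the insert at about (253,219). The upstand face line runs (222,187)–(280,177), which is a yaw of about 0.17 rad. The dish is at (210,217), the marker at (205,243), the slide box at (305,199), and the jar and bottle sit behind the upstand at (229,163) and (269,158). The scene view agrees with this, and several of the networks' point reports there are wrong. I'll move over the insert next.

```bash
python3 -m jog '[0,0,0,0,0,-0.162,0.3, 0,0,0,0,0,-0.162,0.3, 0,0,0,0,0,-0.161,0.3, -0.0286,-0.0437,0,0,0,0,0.3, -0.0286,-0.0437,0,0,0,0,0.3, -0.0286,-0.0437,0,0,0,0,0.3, -0.0286,-0.0437,0,0,0,0,0.3, -0.0286,-0.0437,0,0,0,0,0.3, -0.0286,-0.0437,0,0,0,0,0.3, -0.0286,-0.0437,0,0,0,0,0.3]' 20
python3 -m jog '[0.0015,-0.0505,0,0,0,0,0.3, 0.0015,-0.0505,0,0,0,0,0.3, 0.0015,-0.0505,0,0,0,0,0.3, 0.0015,-0.0505,0,0,0,0,0.3, 0.0015,-0.0505,0,0,0,0,0.3, 0.0015,-0.0505,0,0,0,0,0.3, 0.0015,-0.0505,0,0,0,0,0.3, 0,0,0,0,0,0,0.3]'
cat > h.py <<'E'
from plant import manip
import numpy as np,cv2
from scipy.spatial.transform import Rotation as Ro
def R(o): return Ro.from_quat(np.roll(o['tool_rot'],-1)).as_matrix()
def cam(o):
    ci=manip.camera_info('wrist');M=ci['mount'];T=np.eye(4);T[:3,:3]=R(o);T[:3,3]=o['position']
    return np.array(ci['K']),T@M
def ray(K,W,uv,z):
    d=W[:3,:3]@np.linalg.inv(K)@[uv[0],uv[1],1];C=W[:3,3];return C+d*(z-C[2])/d[2]
def proj(K,W,p):
    q=np.linalg.inv(W)@np.r_[p,1];q=K@q[:3];return q[:2]/q[2]
E
python3 - <<'E'
from h import *
o=manip.get_obs();im=manip.get_image('wrist');K,W=cam(o)
np.savez('w1.npz',K=K,W=W)
print(o['time_s'],o['position'],R(o).round(3).tolist(),o['q'],o['opening'],manip.tip_reach)
for n in ['insert','upstand_foot','upstand_top','insert_far_left','insert_far_right','insert_near_left','insert_near_right']:
    for r in manip.spot_in('wrist',n)[:1]: print(n,np.round(r['uv'],1),round(r['conf'],2),ray(K,W,r['uv'],.052 if 'top' in n else 0 if 'foot' in n else .008).round(3))
cv2.imwrite('pics/w1.png',cv2.resize(im[:,:,::-1],(800,600),interpolation=cv2.INTER_CUBIC))
E
```

```text
time_s: 2.85
position: [0.4514, 0.3492, 0.2485]
tool_rot: [0.0, -0.085, 0.996, 0.0]
contact_force: [0.4, 0.7, 0.4]
opening: 0.298
finger_force: 0.0
time_s: 3.85
position: [0.5003, -0.0026, 0.2485]
tool_rot: [0.0, -0.083, 0.997, -0.0]
contact_force: [-0.6, 1.4, 0.2]
opening: 0.299
finger_force: 0.0
3.85 [ 0.50034115 -0.00258403  0.24845875] [[-0.986, -0.166, 0.001], [-0.166, 0.986, -0.0], [-0.001, -0.001, -1.0]] [-6.54405051e-02  2.71184581e-01  1.93302381e+00 -5.57437845e-04
  9.36717520e-01 -1.80237276e+00] 0.2986603396212679 0.017
insert [254. 193.] 0.65 [0.542 0.    0.008]
upstand_foot [251.7 271.3] 0.81 [0.677 0.019 0.   ]
upstand_top [253.2 268.4] 0.66 [0.637 0.015 0.052]
insert_far_left [255.6 193. ] 0.89 [0.542 0.002 0.008]
insert_far_right [254.5 191.7] 0.81 [0.54  0.001 0.008]
insert_near_left [255.9 192.9] 0.94 [0.542 0.003 0.008]
insert_near_right [253.6 190.6] 0.88 [ 0.539 -0.001  0.008]
```

View pics/w1.png

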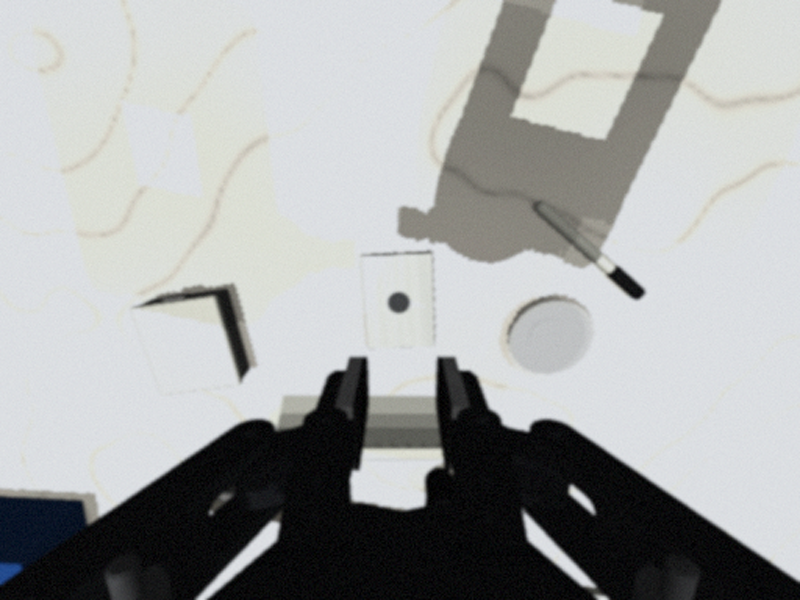

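The wrist picture is upside down, so forward is down. It shows the insert with near corners at about (361,253) and (433,251) and far corners at (369,348) and (437,347). The upstand foot line is at row 396 with its left end at column 283, and the top edge is at row 447.

Run:
```python
from h import *
w=np.load('w1.npz');K,W=w['K'],w['W']
im=cv2.imread('pics/w1.png',0)
s=512/800
P=lambda u,v,z:ray(K,W,(u*s,v*s),z).round(4)
for u,v,z in [(361,253,.008),(433,251,.008),(369,348,.008),(437,347,.008),(399,302,.008),(283,396,0),(440,396,0),(362,447,.052),(440,446,.052)]: print(u,v,P(u,v,z))
# foot/top rows at columns
b=cv2.GaussianBlur(im,(5,5),0).astype(int)
for u in [290,310,325,380,400,420]: 
    g=np.diff(b[340:480,u]); print(u,[(340+i,g[i]) for i in np.argsort(-abs(g))[:6]])
# top camera
im=manip.get_image('top')
cv2.imwrite('pics/t2.png',cv2.resize(im[140:250,190:340,::-1],(750,550),interpolation=cv2.INTER_CUBIC))
```

```text
361 253 [ 0.5026 -0.0388  0.008 ]
433 251 [0.4901 0.0242 0.008 ]
369 348 [ 0.5927 -0.0185  0.008 ]
437 347 [0.5808 0.0455 0.008 ]
399 302 [0.5422 0.0022 0.008 ]
283 396 [ 0.6635 -0.0973  0.    ]
440 396 [0.6369 0.0603 0.    ]
362 447 [ 0.6712 -0.0103  0.052 ]
440 446 [0.6582 0.0598 0.052 ]
290 [(np.int64(428), np.int64(-25)), (np.int64(427), np.int64(-23)), (np.int64(429), np.int64(-20)), (np.int64(426), np.int64(-19)), (np.int64(430), np.int64(-14)), (np.int64(394), np.int64(-11))]
310 [(np.int64(411), np.int64(-29)), (np.int64(412), np.int64(-28)), (np.int64(410), np.int64(-26)), (np.int64(413), np.int64(-21)), (np.int64(409), np.int64(-18)), (np.int64(414), np.int64(-13))]
325 [(np.int64(384), np.int64(-18)), (np.int64(385), np.int64(-17)), (np.int64(383), np.int64(-16)), (np.int64(386), np.int64(-14)), (np.int64(377), np.int64(-13)), (np.int64(382), np.int64(-13))]
380 [(np.int64(448), np.int64(29)), (np.int64(447), np.int64(29)), (np.int64(446), np.int64(21)), (np.int64(449), np.int64(21)), (np.int64(395), np.int64(-14)), (np.int64(450), np.int64(13))]
400 [(np.int64(448), np.int64(27)), (np.int64(447), np.int64(26)), (np.int64(449), np.int64(22)), (np.int64(446), np.int64(19)), (np.int64(395), np.int64(-13)), (np.int64(396), np.int64(-12))]
420 [(np.int64(448), np.int64(28)), (np.int64(447), np.int64(28)), (np.int64(449), np.int64(22)), (np.int64(446), np.int64(20)), (np.int64(395), np.int64(-14)), (np.int64(450), np.int64(12))]
```

Run:
```python
import cv2
a=cv2.imread('pics/top.png')[140:250,190:340];cv2.imwrite('pics/t1c.png',cv2.resize(a,(750,550),interpolation=cv2.INTER_CUBIC))
```

```text
(no output)
```

View pics/t1c.png

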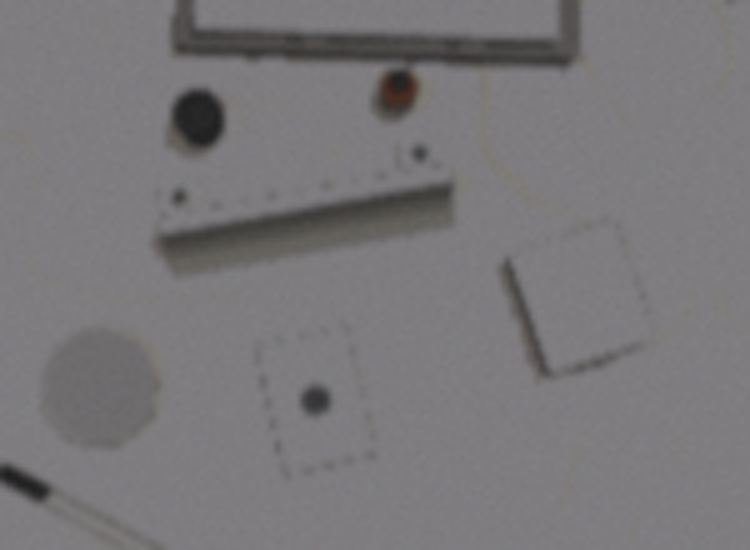

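```bash
python3 -m jog '[0.0155,-0.002,0,0,0,0,0.3, 0.0155,-0.002,0,0,0,0,0.3, 0,0,0.044,0,0,0,0.3, 0,0,0.044,0,0,0,0.3, 0,0,0.044,0,0,0,0.3, 0,0,0.044,0,0,0,0.3, 0,0,0.038,0,0,0,0.3, 0,0,0.004,0,0,0,0.3, 0,0,0,0,0,0,0.3]'
python3 -m jog '[0,0,0.002,0,0,0,0.3, 0,0,0,0,0,0,0.3]'
python3 -m jog '[0,0,0.002,0,0,0,0.3, 0,0,0,0,0,0,0.3]'
python3 - <<'E'
from plant import manip;print(manip.get_obs()['q'])
E
```

```text
time_s: 5.42
position: [0.4698, -0.0091, 0.0312]
tool_rot: [-0.0, -0.085, 0.996, -0.0]
contact_force: [0.9, -0.2, 0.7]
opening: 0.302
finger_force: 0.0
time_s: 5.68
position: [0.4707, -0.0089, 0.0293]
tool_rot: [0.001, -0.085, 0.996, -0.0]
contact_force: [0.7, 0.5, -0.2]
opening: 0.304
finger_force: 0.0
time_s: 5.92
position: [0.4701, -0.0089, 0.0264]
tool_rot: [0.0, -0.085, 0.996, -0.0]
contact_force: [-0.2, 0.7, -0.5]
opening: 0.298
finger_force: 0.0
[-8.33367207e-02  6.06490968e-01  2.16886856e+00 -2.29846770e-06
  3.66035231e-01 -1.82437988e+00]
```

```bash
python3 -m jog '[0,0,0.004,0,0,0,0.3, 0,0,0.002,0,0,0,0.3, 0,0,0,0,0,0,0.3]'
python3 -m jog '[0,0,0.0015,0,0,0,0.3, 0,0,0,0,0,0,0.3]'
python3 -m jog '[0,0,0.0015,0,0,0,0.3, 0,0,0,0,0,0,0.3]'
```

```text
time_s: 6.3
position: [0.4698, -0.0088, 0.02]
tool_rot: [-0.0, -0.085, 0.996, 0.0]
contact_force: [0.6, 0.1, 0.2]
opening: 0.303
finger_force: 0.0
time_s: 6.55
position: [0.4699, -0.0089, 0.0187]
tool_rot: [-0.0, -0.085, 0.996, 0.0]
contact_force: [-0.7, -0.6, -1.1]
opening: 0.298
finger_force: 0.0
time_s: 6.8
position: [0.47, -0.0089, 0.0172]
tool_rot: [-0.0, -0.085, 0.996, 0.0]
contact_force: [-0.3, -0.3, 1.4]
opening: 0.298
finger_force: 0.0
```

```bash
python3 -m jog '[0,0,0.001,0,0,0,0.3, 0,0,0,0,0,0,0.3]'
python3 -m jog '[0,0,0.001,0,0,0,0.3, 0,0,0,0,0,0,0.3]'
```

```text
time_s: 7.05
position: [0.4701, -0.0089, 0.0168]
tool_rot: [0.0, -0.085, 0.996, -0.0]
contact_force: [-3.6, -0.0, 17.2]
opening: 0.301
finger_force: 8.6
time_s: 7.3
position: [0.47, -0.0089, 0.0167]
tool_rot: [0.0, -0.085, 0.996, -0.0]
contact_force: [-7.4, 0.0, 45.2]
opening: 0.301
finger_force: 22.6
```

```bash
python3 -m jog '[0,0,-0.0033,0,0,0,0.3, -0.01,0,0,0,0,0,0.3, -0.01,0,0,0,0,0,0.3, -0.01,0,0,0,0,0,0.3, -0.01,0,0,0,0,0,0.3, -0.01,0,0,0,0,0,0.3, -0.01,0,0,0,0,0,0.3, 0,0,0,0,0,0,0.3]'
python3 - <<'E'
from h import *
o=manip.get_obs();im=manip.get_image('wrist');K,W=cam(o);print(o['q'],o['position'],o['contact_force'])
cv2.imwrite('pics/w2.png',cv2.resize(im[:,:,::-1],(768,576),interpolation=cv2.INTER_CUBIC))
E
```

```text
time_s: 8.3
position: [0.5301, 0.0014, 0.0186]
tool_rot: [0.0, -0.085, 0.996, -0.0]
contact_force: [0.5, 0.0, -0.5]
opening: 0.298
finger_force: 0.0
[-5.45613288e-02  6.61169960e-01  2.03469919e+00 -1.56086526e-05
  4.44812666e-01 -1.79575155e+00] [0.53011294 0.00139037 0.01862713] [ 0.53100114  0.00176285 -0.46828576]
```

View pics/w2.png

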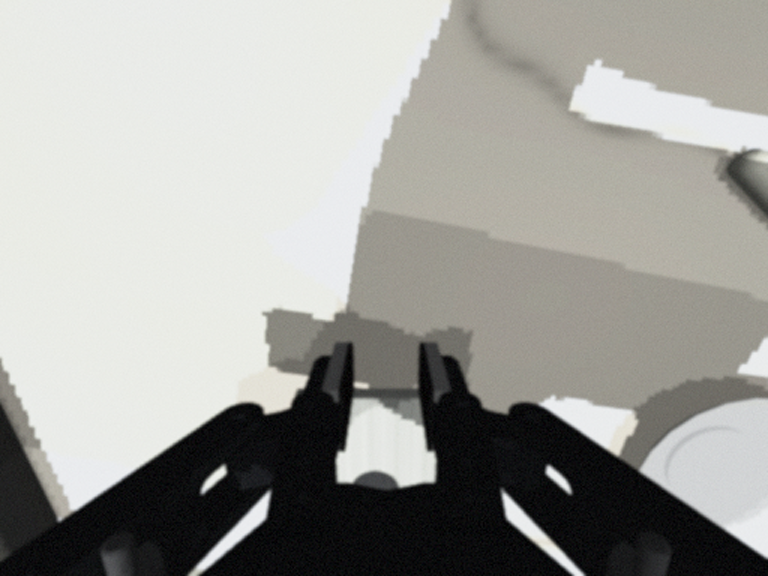

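The insert's near edge sits square and flush against both fingertips, at about row 391. I'll tilt the tool slightly back and push on.

```bash
python3 -m jog '[0,0,-0.001,0,-0.12,0,0.3, -0.00794,0,0.00096,0,0,0,0.3, -0.00794,0,0.00096,0,0,0,0.3, -0.00794,0,0.00096,0,0,0,0.3, -0.00794,0,0.00096,0,0,0,0.3]'
python3 -m jog '[-0.006,0,0.0007,0,0,0,0.3, -0.006,0,0.0007,0,0,0,0.3, -0.006,0,0.0007,0,0,0,0.3]'
python3 -m jog '[-0.006,0,0.0007,0,0,0,0.3, -0.006,0,0.0007,0,0,0,0.3, -0.006,0,0.0007,0,0,0,0.3]'
python3 - <<'E'
from h import *
o=manip.get_obs();im=manip.get_image('wrist');K,W=cam(o);print(o['position'],o['position'][0]*.986+o['position'][1]*.166,o['contact_force'])
im2=manip.get_image('top')[150:240,200:320]
s=manip.get_image('scene')[150:230,210:330]
a=cv2.resize(im,(512,384));
b=np.vstack([cv2.resize(im2,(288,192)),cv2.resize(s,(288,192),interpolation=cv2.INTER_CUBIC)])
cv2.imwrite('pics/w3.png',np.hstack([a,b])[:,:,::-1])
E
```

```text
time_s: 8.98
position: [0.5616, 0.0069, 0.0195]
tool_rot: [0.06, -0.085, 0.995, 0.005]
contact_force: [-3.4, -0.7, -0.8]
opening: 0.3
finger_force: 1.2
time_s: 9.35
position: [0.5789, 0.0099, 0.0197]
tool_rot: [0.06, -0.085, 0.995, 0.005]
contact_force: [-0.5, -1.0, -0.6]
opening: 0.303
finger_force: 0.3
time_s: 9.72
position: [0.5968, 0.0129, 0.0198]
tool_rot: [0.06, -0.085, 0.995, 0.005]
contact_force: [-1.2, 0.3, -0.2]
opening: 0.3
finger_force: 0.3
[0.59681478 0.01291528 0.0197637 ] 0.5906033105430679 [-1.19353371  0.33365119 -0.24298908]
```

View pics/w3.png

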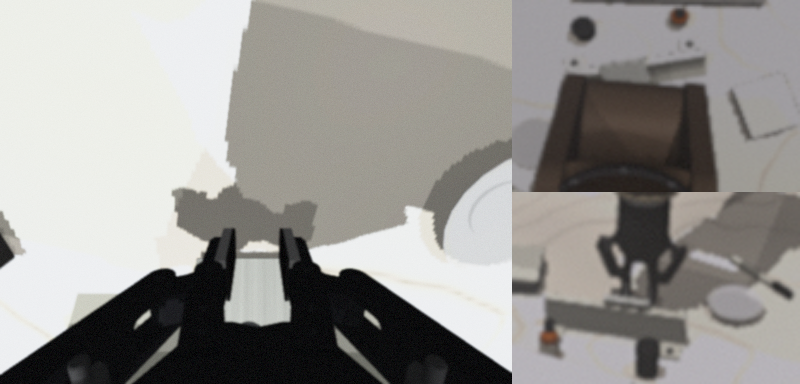

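The far end is now riding up the face, with the near edge still square on the fingers (wrist crop row about 255). I'll carry on in smaller steps.

```bash
python3 -m jog '[-0.005,0,0.0006,0,0,0,0.3, -0.005,0,0.0006,0,0,0,0.3, -0.005,0,0.0006,0,0,0,0.3, -0.004,0,0.0005,0,0,0,0.3]'
python3 -m jog '[-0.003,0,0.00035,0,0,0,0.3, 0,0,0,0,0,0,0.3]'
python3 -m jog '[-0.003,0,0.00035,0,0,0,0.3, 0,0,0,0,0,0,0.3]'
python3 - <<'E'
from h import *
o=manip.get_obs();im=manip.get_image('wrist');K,W=cam(o);print(o['position'],o['position'][0]*.986+o['position'][1]*.166,o['contact_force'])
im2=manip.get_image('top')[140:240,200:320]
s=manip.get_image('scene')[150:230,210:330]
a=cv2.resize(im,(416,312));
b=np.vstack([cv2.resize(im2,(384,300)),cv2.resize(s,(384,300),interpolation=cv2.INTER_CUBIC)])
a=np.vstack([a,np.zeros((288,416,3),np.uint8)])
cv2.imwrite('pics/w4.png',np.hstack([a,b])[:,:,::-1])
E
```

```text
time_s: 10.38
position: [0.6156, 0.0162, 0.0197]
tool_rot: [0.06, -0.085, 0.995, 0.005]
contact_force: [-1.3, 0.0, 0.7]
opening: 0.302
finger_force: 0.3
time_s: 10.62
position: [0.6185, 0.0166, 0.0198]
tool_rot: [0.06, -0.085, 0.995, 0.005]
contact_force: [-0.5, -0.8, 0.5]
opening: 0.301
finger_force: 0.0
time_s: 10.88
position: [0.6214, 0.0171, 0.0198]
tool_rot: [0.06, -0.085, 0.995, 0.005]
contact_force: [-0.1, 0.5, 0.5]
opening: 0.303
finger_force: 0.0
[0.62142889 0.01711852 0.01979393] 0.615570559816845 [-0.11764217  0.53507522  0.49674019]
```

View pics/w4.png

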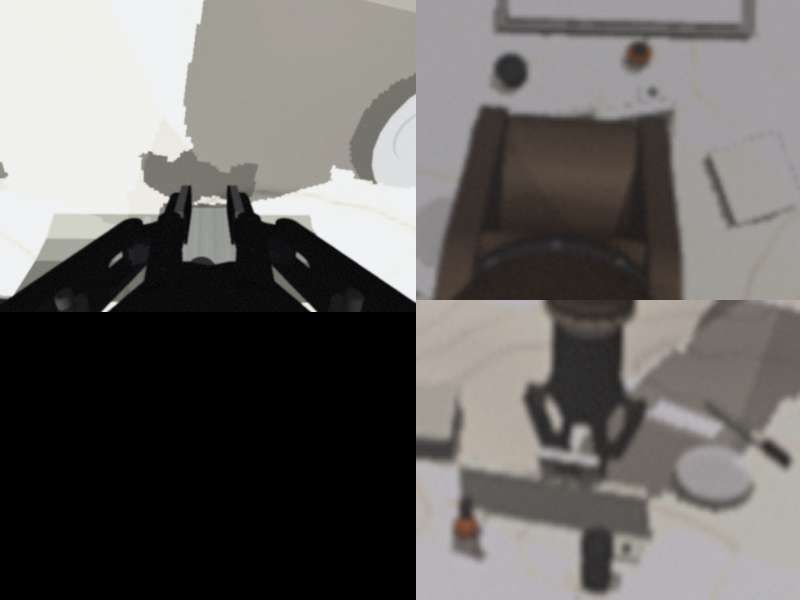

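```bash
python3 -m jog '[-0.0015,0,0.0002,0,0,0,0.3, 0,0,0,0,0,0,0.3]'
python3 -m jog '[-0.0015,0,0.0002,0,0,0,0.3, 0,0,0,0,0,0,0.3]'
```

```text
time_s: 11.28
position: [0.6227, 0.0174, 0.0197]
tool_rot: [0.06, -0.085, 0.995, 0.005]
contact_force: [-0.7, -0.7, -0.6]
opening: 0.303
finger_force: 0.1
time_s: 11.52
position: [0.624, 0.0176, 0.0196]
tool_rot: [0.06, -0.085, 0.995, 0.005]
contact_force: [-1.9, -0.8, 1.3]
opening: 0.301
finger_force: 1.1
```

```bash
python3 -m jog '[-0.001,0,0.0001,0,0,0,0.3, 0,0,0,0,0,0,0.3]'
python3 -m jog '[-0.001,0,0.0001,0,0,0,0.3, 0,0,0,0,0,0,0.3]'
```

```text
time_s: 11.78
position: [0.6243, 0.0177, 0.0195]
tool_rot: [0.059, -0.085, 0.995, 0.005]
contact_force: [-6.0, -1.5, 3.4]
opening: 0.3
finger_force: 3.6
time_s: 12.02
position: [0.6245, 0.0178, 0.0195]
tool_rot: [0.058, -0.085, 0.995, 0.005]
contact_force: [-10.7, -3.9, 6.9]
opening: 0.3
finger_force: 6.3
```

The insert has bottomed against the foot at low force. I'll back off and look.

```bash
python3 -m jog '[0.005,0,-0.0006,0,0,0,0.3, 0.01,0,-0.0012,0,0,0,0.3, 0.02,0,-0.0024,0,0,0,0.3, 0.03,0,-0.0036,0,0,0,0.3, 0.02,0,-0.0024,0,0.12,0,0, 0,0,-0.05,0,0,0,0, 0,0,-0.06,0,0,0,0, 0,0,-0.06,0,0,0,0, 0,0,0,0,0,0,0]'
python3 - <<'E'
from h import *
o=manip.get_obs();im=manip.get_image('wrist');K,W=cam(o);print(o['position'],o['position'][0]*.986+o['position'][1]*.166)
np.savez('w5.npz',K=K,W=W)
s=manip.get_image('scene')[150:230,210:330]
a=cv2.resize(im,(480,360));b=cv2.resize(s,(320,213),interpolation=cv2.INTER_CUBIC)
b=np.vstack([b,np.zeros((147,320,3),np.uint8)])
cv2.imwrite('pics/w5.png',np.hstack([a,b])[:,:,::-1])
E
```

```text
time_s: 13.15
position: [0.544, 0.0034, 0.1942]
tool_rot: [0.004, -0.085, 0.996, -0.0]
contact_force: [0.1, 0.7, -0.3]
opening: -0.005
finger_force: 0.0
[0.54402348 0.00336283 0.19416008] 0.5369653848337007
```

View pics/w5.png

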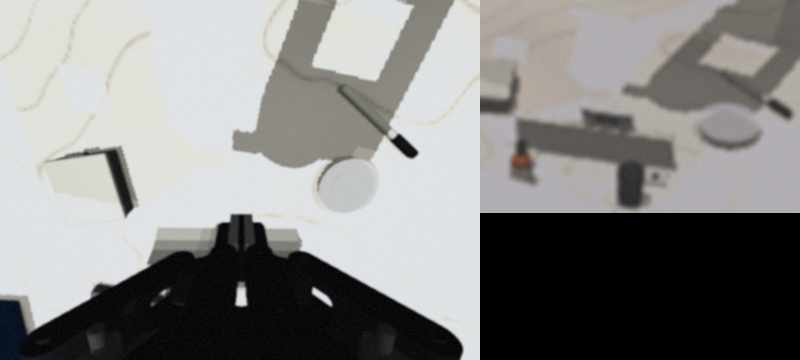

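The insert leans on the upstand by itself: its recess face shows above the rail in the scene crop at (608,120). Next I'll go over it to come down behind.

```bash
python3 -m jog '[-0.042,0,0,0,0,0,0, -0.042,0,0,0,0,0,0, -0.042,0,0,0,0,0,0, -0.042,0,0,0,0,0,0, 0,0,0,0,0,0,0, 0,0,0.04,0,0,0,0, 0,0,0.04,0,0,0,0, 0,0,0.031,0,0,0,0, 0,0,0,0,0,0,0]'
python3 -m jog '[0.008,0,0,0,0,0,0, 0.008,0,0,0,0,0,0, 0.006,0,0,0,0,0,0, 0.005,0,0,0,0,0,0]'
```

```text
time_s: 14.38
position: [0.704, 0.0317, 0.0749]
tool_rot: [-0.003, -0.085, 0.996, 0.0]
contact_force: [-0.3, -0.1, 0.7]
opening: -0.004
finger_force: 0.0
time_s: 14.88
position: [0.6806, 0.0273, 0.0795]
tool_rot: [0.0, -0.085, 0.996, -0.0]
contact_force: [-0.1, 0.2, -0.3]
opening: 0.003
finger_force: 0.1
```

```bash
python3 -m jog '[0.005,0,0,0,0,0,0, 0.005,0,0,0,0,0,0, 0.005,0,0,0,0,0,0, 0.005,0,0,0,0,0,0]'
python3 -m jog '[0.005,0,0,0,0,0,0, 0.005,0,0,0,0,0,0, 0.005,0,0,0,0,0,0, 0.005,0,0,0,0,0,0]'
python3 -m jog '[0.005,0,0,0,0,0,0, 0,0,0,0,0,0,0, 0,0,0,0,0,0,0]'
python3 - <<'E'
from h import *
o=manip.get_obs();im=manip.get_image('wrist');print(o['position'],o['position'][0]*.986+o['position'][1]*.166)
s=manip.get_image('scene')[150:230,210:330]
a=cv2.resize(im,(480,360));b=cv2.resize(s,(320,213),interpolation=cv2.INTER_CUBIC)
b=np.vstack([b,np.zeros((147,320,3),np.uint8)])
cv2.imwrite('pics/w6.png',np.hstack([a,b])[:,:,::-1])
E
```

```text
time_s: 15.38
position: [0.6607, 0.0239, 0.0786]
tool_rot: [-0.0, -0.085, 0.996, 0.0]
contact_force: [0.0, 0.2, -0.2]
opening: -0.001
finger_force: 0.0
time_s: 15.88
position: [0.641, 0.0205, 0.0787]
tool_rot: [0.0, -0.085, 0.996, -0.0]
contact_force: [-0.4, -0.6, 0.5]
opening: 0.002
finger_force: 0.0
time_s: 16.25
position: [0.6366, 0.0198, 0.0788]
tool_rot: [0.0, -0.085, 0.996, -0.0]
contact_force: [-0.4, -0.5, -0.3]
opening: 0.002
finger_force: 0.0
[0.63660132 0.01976066 0.07876948] 0.6309691692033518
```

View pics/w6.png

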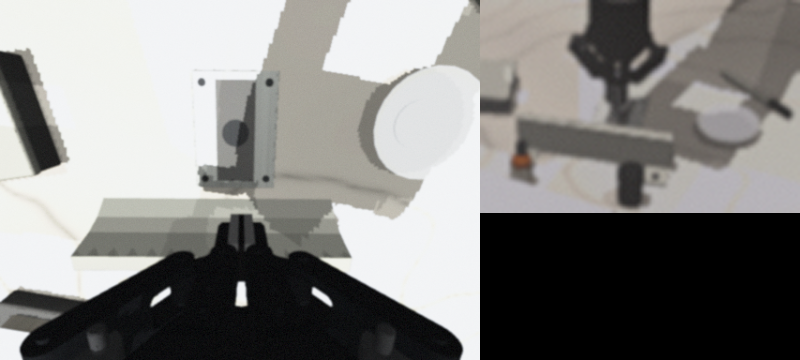

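The insert has fallen to the front and lies recess side up around (236,128) in the wrist crop, clear of the foot line. I'll lift away and check it's settled.

```bash
python3 -m jog '[0,0,-0.05,0,0,0,0, 0,0,-0.05,0,0,0,0, 0,0,-0.05,0,0,0,0, 0,0,0,0,0,0,0, 0,0,0,0,0,0,0, 0,0,0,0,0,0,0]'
python3 - <<'E'
from h import *
o=manip.get_obs();im=manip.get_image('wrist');K,W=cam(o)
r=manip.spot_in('wrist','insert')[0];p=ray(K,W,r['uv'],.008);print(r['conf'],p,'u rel',p[0]*.986+p[1]*.166-.661,'v rel',-p[0]*.166+p[1]*.986+.106)
cv2.imwrite('pics/w7.png',im[:,:,::-1])
E
```

```text
time_s: 17.1
position: [0.6357, 0.0198, 0.2273]
tool_rot: [-0.001, -0.085, 0.996, 0.0]
contact_force: [0.5, -0.8, 0.1]
opening: 0.0
finger_force: 0.0
0.65 [0.58352704 0.00524405 0.008     ] u rel -0.08477182391855087 v rel 0.014305144865824668
```

View pics/w7.png

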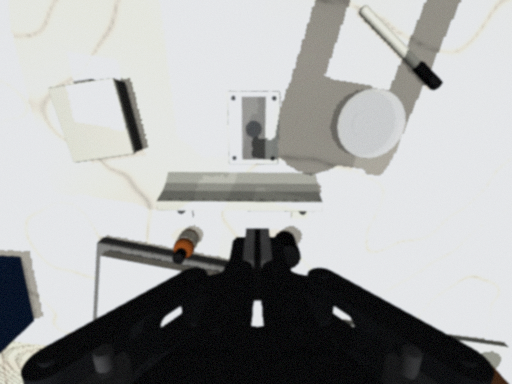

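The insert lies flat with the recess up at (254,128), about 85 mm in front of the top edge. The other things show where they were, and nothing is touching the robot.

```bash
python3 -c "
from plant import manip;print(manip.hand_in())"
```

```text
the job is handed in; nothing more can be done
None
```

The job is handed in: the insert leaned on the upstand, was tipped back over, and now lies flat, recess side up, about 85 mm in front of the top edge, with no sign in the last picture that anything else moved; no verdict came back.

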